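# Load the reference block into the photometer's push-latch drawer

## Robot

A 6-joint arm with a two-finger parallel gripper is mounted at the origin on the work surface. World frame = base frame: x ahead of the robot, y to its left, z up, the work surface at z = 0. Lengths are in m, angles in degrees, forces in N, time in s.
With the tool pointing down it reaches from about 0.3 to 0.825 m from the base axis. Payload 5.4 kg.
Tool frame: the origin (TCP) lies at the very end of the fingers, on their centre line; the grasp point (between the pads) lies r.hold_point_z behind it (r.hold_point_z is the distance from the TCP to the grasp point, in m); z points along the fingers, y is the direction in which the jaws open and shut (so a half turn about z gives the same grasp; the last joint's range is limited). The gripper opens to 92 mm and grips with 3 to 60 N. Pads are 20 mm wide; open, the fingers measure 128 mm over their backs; the gripper's body (75 mm by 189 mm) begins 69 mm behind the grasp point.
Start: joints at [62.504, 9.076, 91.501, -0, 79.423, -12.038], TCP at [0.153, 0.554, 0.215] pointing down, gripper open.
Joint ranges: [-166.64, 166.64], [-54.1, 131.32], [10.49, 154.53], [-73.88, 253.88], [9.74, 151.15], [-171.62, 171.62]. Speed limits (degrees/s): [147.25, 147.25, 180, 180, 180, 180].

## Interface

Orientations are given as a 3x3 rotation matrix whose columns are the frame's x, y, z axes.
In Python, from rig import r gives the robot as it stands.
- The arm moves only by the tool play_rows, never from a script. Its argument "targets" is text: rows parted by semicolons, each of 7 numbers parted by spaces: the shift along the tool's x, y, z in m, then the turn, a rotation vector about the tool's x, y, z in degrees, then the finger opening in m, from 0 to 0.0919. In form: x y z ax ay az claw; .... A call has 1 to 20 rows; each row shifts and turns the pose as measured when the row begins, along the tool's axes as they then stand; what a row does not reach is not made up. A row lasts 1/12 s, in which the tool goes at most 41.7 mm and 7.16 degrees, less where a joint would pass 70% of its speed; a pose out of reach is approached as far as the arm can. A call is refused whole if a number of a shift passes 0.0417 or a number of a turn 7.16, either way. A call with a gripper value outside its range is refused whole. The fingers move at their own pace and stop on an object; "squeeze" is the grip in N (left out, the last holds). Time passes only in rows, so rows that do not move let the fingers close. It gives the time, the measured TCP pose, the force and the opening at its end, in the units of the state.
- r.read_state(): the state, without advancing time (a new reading comes with each control period).
- r.camera(name): name is "side" or "top" or "wrist"; returns a dict with "image" (384x512x3 uint8, red, green, blue), "intrinsics" (3x3 intrinsics, pixels), "world_to_cam" (4x4, takes a point from world to camera coordinates). Camera axes: x right, y up, looking along -z (the intrinsics and any distortion apply to the point x, -y, -z); pixel columns grow to the right and rows downward; lengths in m; the calibration is good to about 2 mm. A picture is of the moment at which its call begins. There is no depth.
- r.sign_off(): hands the job in, once; it reports no verdict.
The state is a dict: "time": time; "joints": joint angles; "dq": joint speeds; "joint_torque": joint torques, N m; "ee_pos": TCP position; "ee_rot": TCP orientation; "force": force on the tool from outside, world axes, zero at the start; "ft_torque": the same for the moment, N m; "finger_gap": finger opening in m.
Only numpy, scipy, OpenCV 4.12 (cv2) and the standard library are available. Lean on these libraries where they do the work, as an engineer would, in place of code of your own. Each camera call takes 0.05 s, during which the arm holds its last target.

## Task

The photometer's drawer is latched shut on a push-push catch: push its front in gently until the catch lets go, and let it spring all the way out. Stand the rectangular reference block upright and fully down in the drawer's pocket, let go of it, then push the drawer gently back in until the catch locks and it stays shut by itself with the block inside. Never force the drawer or the instrument, and do not disturb the other things on the bench.

Things in the scene. Friction and masses are not known exactly. Their poses are not given: they have to be found in the camera images.
- meter: The bench photometer, a fixed grey case 200 mm deep, 180 mm wide, 85 mm high, dark display on top. Origin on the bench under the middle of its front face; +x runs into the case (the drawer comes out along -x), z up. The solid case begins at x = 0; its roof covers the pocket while the drawer is shut.
- drawer (a joint): Drawer travel in m: 0 = latched shut, 0.070 = sprung fully out (end stop), negative while pushed in past the latched position. A damped spring pushes it out with 5 to 7 N (about 8 N against a slow push); released, it is out in under a second. To let go or to lock, it must be pushed in past 0 to a felt stop, then let back; a push that turns back well before the stop changes nothing.
- drawer_front (a point): Middle of the outer face of the drawer's white front plate (120 mm wide, 12 thick, from 10 to 70 mm above the bench; point at 40 mm). Moves with the drawer, axes as the meter's; push it along +x. Latched, it is 34 mm before the case front; touched first at 30 mm/s or so, not struck.
- pocket (a point): Centre of the mouth of the pocket, in the flat top of the 106 mm wide aluminium drawer tray, 30 mm above the bench; moves with the drawer, axes as the meter's. Pocket: 27.6 mm along x, 43.6 along y, 12 deep, sharp-edged. It lies 56 mm behind the front plate's outer face; drawer fully out, it is 48 mm before the case front.
- block_center (a point): Centre of the loose rectangular reference block: aluminium with a dark window, 24 mm along its x, 40 along its y, 40 high, about 100 g, standing on the bench. It goes into the pocket with its x along the pocket's x, either way round; seated, its centre is 8 mm and its top 28 mm above the pocket's mouth.
- round_block: A bystander: the round reference block, an aluminium cylinder 38 mm across and 40 mm high that does not fit. Origin at the centre of its underside. Leave it alone.
- beaker: A bystander: empty glass beaker, 84 mm across, 110 mm high; origin at the centre of its underside.
- amber: A bystander: brown bottle, 90 mm across, 190 mm high; origin at the centre of its underside.
- cork_ring: A bystander: cork ring, 100 mm across, 26 mm high; origin at the centre of its underside.
- jar: A bystander: white jar, 60 mm across, 70 mm high; origin at the centre of its underside.
- dish: A bystander: shallow glass dish, 90 mm across, 16 mm high; origin at the centre of its underside.
- driver: A bystander: a screwdriver lying flat on the bench, about 200 mm long; origin at its middle.
- case_front (a point): Middle of the case's front face, 40 mm above the bench, axes as the meter's. The catch's stop lies 7 to 16 mm past the latched position; it differs from start to start and is not visible, only felt: there the force climbs from 8 or 9 N by about 7 N per mm. Reaching 11 to 14 N works the catch; above 20 N the drawer or instrument is harmed. Push at 10 to 20 mm/s near the stop.

How it is judged:
By the outcome, as a careful person would: the job done as asked, in the order asked, and still so for the second after the job is handed in, with the robot touching nothing.
It also fails if it takes over 61 s, if anything falls off the work surface, if the arm or the gripper's body presses on something with over 40 N, if the wrist force passes 120 N, or if a joint passes its speed limit or range.

## Working session

There is one attempt and no reset: what is moved stays moved. The work goes in short steps, Python scripts to look and compute and a tool call to move; the robot and the scene stay as the last step left them, time stands still between calls to the robot, and variables do not carry over. Pictures are saved under pics/ and viewed, and the job is handed in when it is done.

Besides the shell and the picture viewer there is one more tool, called after "Emit:" as a command line: name --argument value ..., lists and objects as JSON in quotes. play_rows: Moves the arm, as the interface text tells. Its arguments: {"type":"object","properties":{"targets":{"type":"string"},"squeeze":{"type":"number"}},"required":["targets"]}

```bash
ls; mkdir -p pics
python3 - <<'E'
from rig import r
import cv2
s=r.read_state();print(s['time'],s['ee_pos'],s['ee_rot'],s['force'],s['finger_gap'],r.hold_point_z)
import pickle
d={}
for n in ('side','top','wrist'):
    c=r.camera(n);d[n]=c;cv2.imwrite(f'pics/{n}0.png',c['image'][:,:,::-1])
    print(n,c['intrinsics'],c['world_to_cam'],c.keys())
pickle.dump(d,open('c0.pkl','wb'))
E
```

```text
pics
0.0 [0.15297741 0.55360955 0.21360217] [[-9.63820332e-01  2.66551222e-01 -9.01873947e-04]
 [ 2.66552431e-01  9.63818886e-01 -1.71924705e-03]
 [ 4.10975740e-04 -1.89744196e-03 -9.99998115e-01]] [0.42367553 1.00304806 0.44632785] 0.09197676243853765 0.0187
side [[406.82414993   0.         250.60203516]
 [  0.         406.82414993 188.05772065]
 [  0.           0.           1.        ]] [[ 0.90553807 -0.42370344 -0.02182192 -0.49021826]
 [ 0.24005442  0.4692769   0.8497959  -0.2004918 ]
 [-0.34982093 -0.77476098  0.52665998 -1.08909351]
 [ 0.          0.          0.          1.        ]] dict_keys(['image', 'intrinsics', 'world_to_cam'])
top [[489.5031968    0.         255.22530186]
 [  0.         489.5031968  191.06037953]
 [  0.           0.           1.        ]] [[-0.02401603 -0.9995954  -0.01524048  0.03886242]
 [ 0.98449702 -0.02629734  0.17341875 -0.55543725]
 [-0.17374937 -0.01083938  0.98473025 -1.7159171 ]
 [ 0.          0.          0.          1.        ]] dict_keys(['image', 'intrinsics', 'world_to_cam'])
wrist [[272.62943797   0.         260.94116771]
 [  0.         272.62943797 189.89936752]
 [  0.           0.           1.        ]] [[ 0.26670687  0.96377672 -0.00136859 -0.57502262]
 [-0.92081839  0.25439922 -0.29559183  0.03259248]
 [-0.28453636  0.0800966   0.95531335 -0.39214987]
 [ 0.          0.          0.          1.        ]] dict_keys(['image', 'intrinsics', 'world_to_cam'])
```

View pics/side0.png

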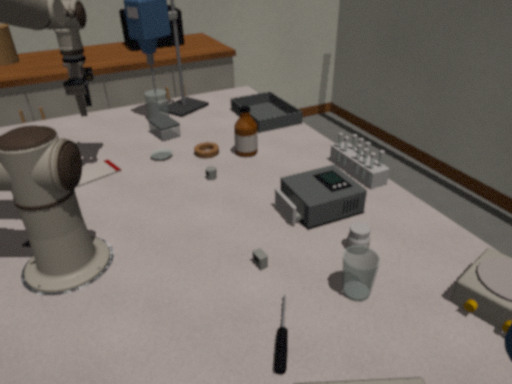

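View pics/top0.png

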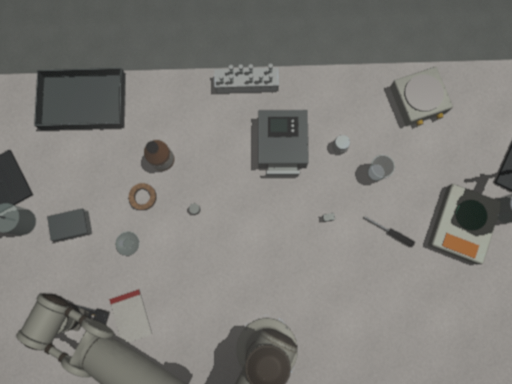

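View pics/wrist0.png

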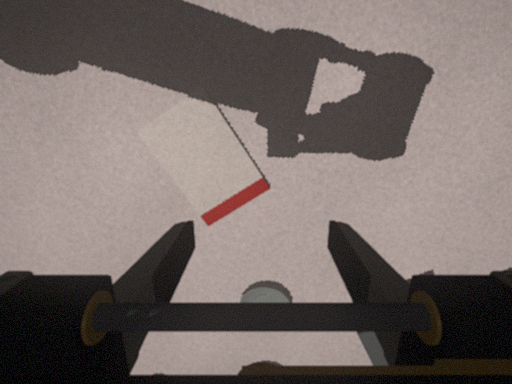

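The top view shows the meter at about (283,140) with its drawer front at (283,171), and a block at (327,217). The round block is at (194,209). In the side view they are at (320,197), (260,259) and (211,173). I'll enlarge these.

```bash
cat > h.py <<'E'
import numpy as np,cv2,pickle
def px2w(c,u,v,z):
    K=c['intrinsics'];T=c['world_to_cam'];R=T[:3,:3];t=T[:3,3]
    d=np.array([(u-K[0,2])/K[0,0],-(v-K[1,2])/K[1,1],-1.]);d=R.T@d;o=-R.T@t
    return o+d*(z-o[2])/d[2]
def w2px(c,p):
    K=c['intrinsics'];T=c['world_to_cam'];q=T[:3,:3]@np.array(p,float)+T[:3,3]
    return np.array([K[0,0]*q[0]/-q[2]+K[0,2],K[1,1]*-q[1]/-q[2]+K[1,2]])
def crop(c,u0,v0,w,h,s,fn):
    im=c['image'][v0:v0+h,u0:u0+w,::-1]
    im=cv2.resize(im,None,fx=s,fy=s,interpolation=cv2.INTER_CUBIC)
    im=cv2.convertScaleAbs(im,alpha=1.5)
    for k in range(0,w,10):
        cv2.line(im,(k*s,0),(k*s,6),(0,0,255),1);
        if k%20==0: cv2.putText(im,str(u0+k),(k*s,18),0,.4,(0,0,255),1)
    for k in range(0,h,10):
        cv2.line(im,(0,k*s),(6,k*s),(0,0,255),1);cv2.putText(im,str(v0+k),(8,k*s+4),0,.4,(0,0,255),1)
    cv2.imwrite(fn,im)
E
python3 - <<'E'
from h import *
d=pickle.load(open('c0.pkl','rb'))
crop(d['top'],250,100,100,70+15,8,'pics/topm.png')
crop(d['top'],310,200,40,30,20,'pics/topb.png')
crop(d['side'],265,155,110,80,7,'pics/sidem.png')
crop(d['side'],240,240,40,30,20,'pics/sideb.png')
E
```

```text
(no output)
```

View pics/topm.png

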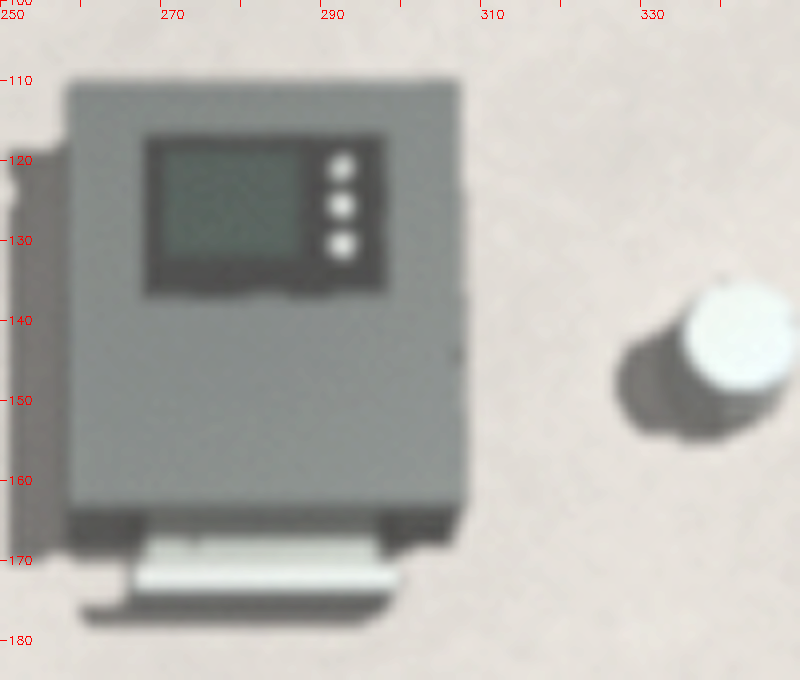

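View pics/topb.png

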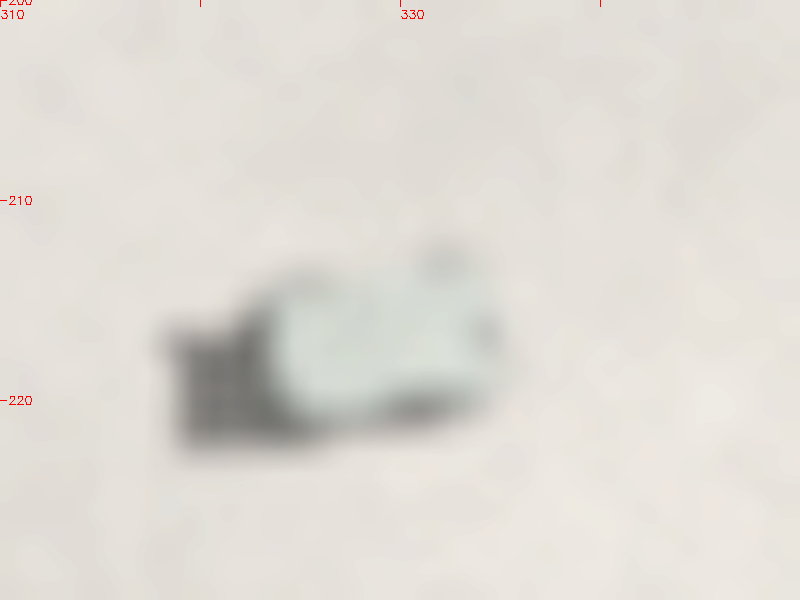

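View pics/sidem.png

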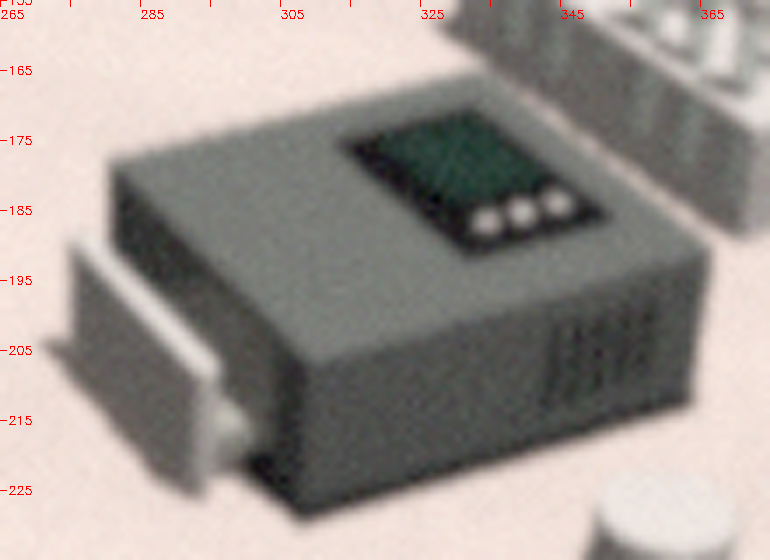

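View pics/sideb.png

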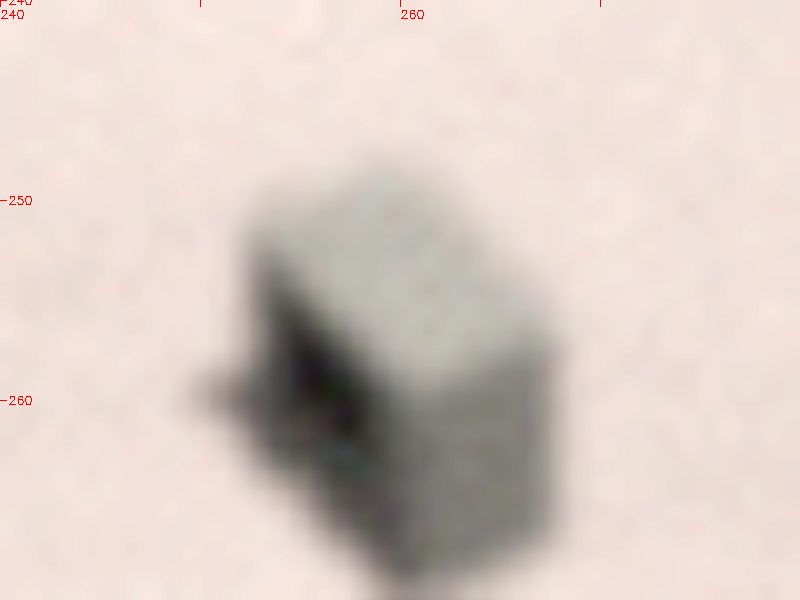

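```bash
cat > fit.py <<'E'
from h import *
from scipy.optimize import least_squares
d=pickle.load(open('c0.pkl','rb'))
def fit(obs,x0):
    def P(p,l):
        c,s=np.cos(p[2]),np.sin(p[2]);return [p[0]+c*l[0]-s*l[1],p[1]+s*l[0]+c*l[1],l[2]]
    f=lambda p:np.concatenate([w2px(d[n],P(p,l))-uv for n,l,uv in obs])
    s=least_squares(f,x0,x_scale=[.1,.1,.1],loss='soft_l1')
    print(s.x[:2],np.degrees(s.x[2]));print(np.round(f(s.x).reshape(-1,2),1).tolist());return s.x
T='top';S='side'
m=[(T,(.2,.09,.085),(258,109.7)),(T,(.2,-.09,.085),(307,109.7)),(T,(0,.09,.085),(258,163)),(T,(0,-.09,.085),(308,163)),
(S,(0,.09,.085),(280.3,177.7)),(S,(0,-.09,.085),(308.8,206.3)),(S,(.2,-.09,.085),(365.8,190.2)),(S,(.2,.09,.085),(333,165)),
(S,(0,-.09,0),(308,229)),(S,(.2,-.09,0),(363.5,212.3)),
(T,(-.034,.06,.07),(265.8,173.5)),(T,(-.034,-.06,.07),(298.7,173.5)),(S,(-.034,.06,.07),(275,189.5)),(S,(-.034,-.06,.07),(294.5,208.8))]
for sub in (m,[o for o in m if o[0]==T],[o for o in m if o[0]==S]): fit(sub,[.7,-.05,0])
b=[(T,(.012,.02,.04),(323.5,214)),(T,(.012,-.02,.04),(333.7,212.5)),(T,(-.012,.02,.04),(325,220.7)),(T,(-.012,-.02,.04),(335,219.5)),
(S,(-.012,.02,.04),(252.5,251)),(S,(.012,.02,.04),(259,247.5)),(S,(.012,-.02,.04),(267.3,256)),(S,(-.012,-.02,.04),(260.5,259.7)),(S,(-.012,-.02,0),(260,269)),(S,(.012,-.02,0),(267,266.5))]
for sub in (b,[o for o in b if o[0]==T],[o for o in b if o[0]==S]): fit(sub,[.45,-.15,0])
E
python3 fit.py
```

```text
[ 0.64841719 -0.07687915] -1.1831779688717365
[[-0.5, -0.1], [0.0, -0.5], [-0.3, 0.3], [0.3, -0.1], [-0.7, -0.4], [0.3, 0.1], [1.6, -0.4], [0.3, -1.1], [-0.5, 1.5], [0.4, 0.9], [0.4, -0.1], [1.0, -0.3], [-0.9, -1.2], [-1.4, -0.5]]
[ 0.64796198 -0.07584366] -1.7223502949380958
[[-0.3, -0.2], [0.3, -0.1], [-0.6, 0.2], [-0.0, 0.3], [-0.0, -0.1], [0.6, -0.0]]
[ 0.64849897 -0.07800834] -0.6194778343387062
[[-0.8, -0.2], [0.8, 0.2], [1.7, -0.6], [-0.1, -1.1], [0.0, 1.6], [0.5, 0.7], [-0.8, -0.9], [-1.0, -0.3]]
[ 0.4573741  -0.23646025] 7.321505409199041
[[-0.8, 0.3], [0.0, 0.1], [-1.1, 0.2], [-0.1, -0.3], [-1.0, -0.2], [0.3, -0.1], [0.6, -0.1], [-0.4, -0.2], [0.2, 2.3], [0.9, 1.2]]
[ 0.45760698 -0.2381469 ] 6.807403922533342
[[-0.3, 0.2], [0.5, 0.1], [-0.7, 0.1], [0.4, -0.3]]
[ 0.4575149  -0.23520415] 7.8850390020921495
[[-1.2, -0.4], [0.0, -0.4], [0.5, -0.4], [-0.5, -0.5], [0.1, 1.9], [0.8, 0.8]]
```

Emit:
play_rows --targets "-0.012 -0.02 0 0 0 -7.1 0; -0.018 -0.035 0 0 0 -7.1 0; -0.018 -0.036 0 0 0 0 0; -0.018 -0.036 0 0 0 0 0; -0.018 -0.036 0 0 0 0 0; -0.018 -0.036 0 0 0 0 0; -0.018 -0.036 0 0 0 0 0; -0.018 -0.036 0 0 0 0 0; -0.018 -0.036 0 0 0 0 0; -0.018 -0.036 0 0 0 0 0; -0.018 -0.036 0 0 0 0 0; -0.018 -0.036 0 0 0 0 0; -0.018 -0.036 0 0 0 0 0; -0.018 -0.036 0 0 0 0 0; -0.018 -0.036 0 0 0 0 0; -0.018 -0.036 0 0 0 0 0; -0.01 -0.02 0 0 0 0 0; 0 0 0 0 0 0 0" --squeeze 10

```text
time: 1.65
ee_pos: [0.4349, -0.0567, 0.2101]
ee_rot: [[-1.0, 0.005, 0.002], [0.004, 1.0, -0.004], [-0.002, -0.004, -1.0]]
force: [0.2, -0.0, -0.2]
finger_gap: 0.0007
```

Run:
```python
from h import *
from rig import r
c=r.camera('wrist');pickle.dump(c,open('w1.pkl','wb'))
cv2.imwrite('pics/w1.png',c['image'][:,:,::-1]);print(c['world_to_cam'],r.read_state()['ee_pos'],r.read_state()['joints'])
T=c['world_to_cam'];print(-T[:3,:3].T@T[:3,3])
print(w2px(c,(.614,-.076,.07)),w2px(c,(.4575,-.2365,.04)))
```

```text
[[ 0.00469255  0.99998409 -0.00313036  0.05437747]
 [-0.95446675  0.00354516 -0.29829625  0.44760314]
 [-0.29828041  0.0043876   0.9544682  -0.25766586]
 [ 0.          0.          0.          1.        ]] [ 0.43419169 -0.05518109  0.20992542] [-2.30634377e+01 -1.21116363e+01  1.12793826e+02 -1.04303409e-01
  7.91778044e+01 -1.12826657e+02]
[ 0.35011047 -0.0548329   0.37962243]
[247.13294899 306.13035011] [123.40217805 191.30126376]
```

View pics/w1.png

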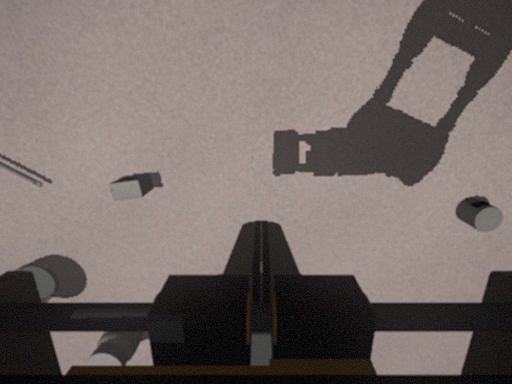

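Run:
```python
from h import *
c=pickle.load(open('w1.pkl','rb'));crop(c,100,165,70,45,11,'pics/w1b.png')
```

```text
(no output)
```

View pics/w1b.png

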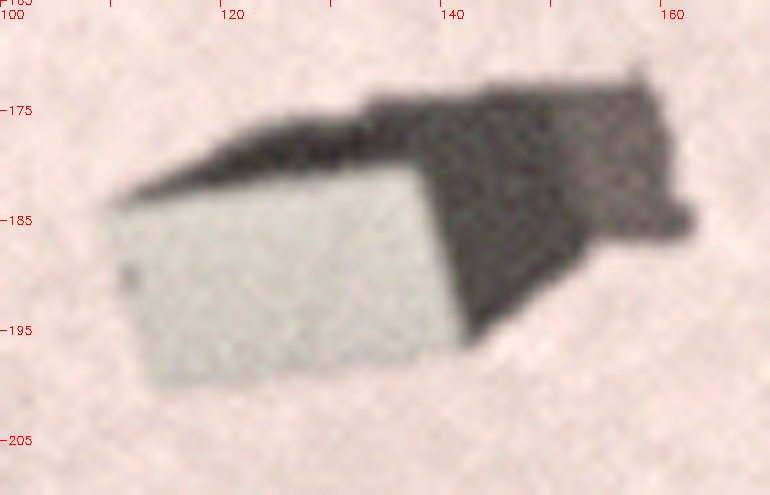

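Run:
```python
from h import *
c=pickle.load(open('w1.pkl','rb'))
P=np.array([px2w(c,u-.4,v-.4,.04)[:2] for u,v in [(109.2,183.5),(137.5,180),(142,196.5),(113.5,200)]])
print(P,P.mean(0)); 
e=(P[1]-P[0]+P[2]-P[3])/2;print(np.linalg.norm(e),np.degrees(np.arctan2(-e[0],e[1])))
e=(P[3]-P[0]+P[2]-P[1])/2;print(np.linalg.norm(e),np.degrees(np.arctan2(e[1],e[0])))
```

```text
[[ 0.44627026 -0.25374101]
 [ 0.44171201 -0.21630991]
 [ 0.46421397 -0.21353497]
 [ 0.46895758 -0.25193395]] [ 0.45528845 -0.23387996]
0.03819923400437104 6.993367327053961
0.022710492746830523 5.789751805520437
```

Emit:
play_rows --targets "-0.015 -0.0025 0.022 0 0 1 0; -0.016 -0.0025 0.025 0 0 0 0; -0.016 -0.0025 0.025 0 0 0 0; -0.016 -0.0025 0.025 0 0 0 0; -0.016 -0.0025 0.025 0 0 0 0; -0.016 -0.0025 0.025 0 0 0 0; -0.016 -0.0025 0.02 0 0 0 0; -0.01 -0.0025 0.015 0 0 0 0; -0.005 0 0.005 0 0 0 0; 0 0 0 0 0 0 0"

```text
time: 2.53
ee_pos: [0.5628, -0.0657, 0.0174]
ee_rot: [[-1.0, 0.013, 0.002], [0.013, 1.0, 0.0], [-0.002, 0.0, -1.0]]
force: [-0.5, 1.0, 0.2]
finger_gap: 0.0005
```

Emit:
play_rows --targets "-0.003 -0.005 -0.004 0 0 0.5 0; -0.004 -0.005 -0.003 0 0 0 0; -0.004 0 0 0 0 0 0; -0.0035 0 0 0 0 0 0; -0.003 0 0 0 0 0 0; -0.0025 0 0 0 0 0 0; -0.0025 0 0 0 0 0 0; -0.0025 0 0 0 0 0 0; -0.0025 0 0 0 0 0 0; -0.0025 0 0 0 0 0 0; -0.0025 0 0 0 0 0 0"

```text
time: 3.45
ee_pos: [0.5992, -0.0761, 0.0319]
ee_rot: [[-1.0, 0.021, 0.009], [0.021, 1.0, -0.002], [-0.009, -0.002, -1.0]]
force: [0.3, 0.9, 0.7]
finger_gap: 0.0006
```

Emit:
play_rows --targets "-0.002 0 0.002 0 0 0 0; -0.002 0 0.002 0 0 0 0; -0.002 0 0.001 0 0 0 0"

```text
time: 3.7
ee_pos: [0.6039, -0.0761, 0.0263]
ee_rot: [[-1.0, 0.02, 0.003], [0.02, 1.0, -0.001], [-0.003, -0.001, -1.0]]
force: [-8.5, 0.1, 6.8]
finger_gap: 0.0004
```

Emit:
play_rows --targets "-0.0012 0 0 0 0 0 0; -0.0012 0 0 0 0 0 0; -0.0012 0 0 0 0 0 0"

```text
time: 3.95
ee_pos: [0.6032, -0.0759, 0.0248]
ee_rot: [[-1.0, 0.02, -0.009], [0.02, 1.0, -0.0], [0.009, -0.0, -1.0]]
force: [-5.6, -0.7, 4.8]
finger_gap: 0.0008
```

Emit:
play_rows --targets "-0.002 0 0 0 0 0 0; -0.002 0 0 0 0 0 0; -0.002 0 0 0 0 0 0"

```text
time: 4.2
ee_pos: [0.6038, -0.0758, 0.0238]
ee_rot: [[-1.0, 0.019, -0.023], [0.019, 1.0, 0.001], [0.024, 0.001, -1.0]]
force: [-7.6, 0.1, 7.6]
finger_gap: 0.0006
```

Emit:
play_rows --targets "-0.0022 0 -0.001 0 -1 0 0; -0.0022 0 -0.001 0 -0.7 0 0; -0.0022 0 -0.001 0 -0.7 0 0"

```text
time: 4.45
ee_pos: [0.6044, -0.0757, 0.0236]
ee_rot: [[-1.0, 0.018, 0.004], [0.018, 1.0, 0.002], [-0.004, 0.002, -1.0]]
force: [-5.8, -2.0, 3.0]
finger_gap: 0.0005
```

Emit:
play_rows --targets "-0.003 0 -0.001 0 -0.4 0 0; -0.003 0 -0.001 0 -0.4 0 0; -0.003 0 -0.001 0 -0.4 0 0"

```text
time: 4.7
ee_pos: [0.6058, -0.0757, 0.0236]
ee_rot: [[-1.0, 0.018, 0.007], [0.018, 1.0, 0.003], [-0.007, 0.003, -1.0]]
force: [-8.3, -0.4, 4.8]
finger_gap: 0.0006
```

Emit:
play_rows --targets "-0.0036 0 -0.0015 0 -0.4 0 0; -0.0036 0 -0.0015 0 -0.4 0 0; -0.0036 0 -0.0015 0 -0.4 0 0"

```text
time: 4.95
ee_pos: [0.6075, -0.0756, 0.0236]
ee_rot: [[-1.0, 0.018, 0.006], [0.018, 1.0, 0.005], [-0.006, 0.005, -1.0]]
force: [-7.9, -0.6, 2.1]
finger_gap: 0.0004
```

Emit:
play_rows --targets "-0.0036 0 -0.0015 0 -0.4 0 0; -0.0036 0 -0.0015 0 -0.4 0 0; -0.0036 0 -0.0015 0 -0.4 0 0; -0.0036 0 -0.0015 0 -0.4 0 0"

```text
time: 5.28
ee_pos: [0.6099, -0.0756, 0.0236]
ee_rot: [[-1.0, 0.017, 0.005], [0.017, 1.0, 0.007], [-0.005, 0.007, -1.0]]
force: [-7.6, -1.3, 2.6]
finger_gap: 0.0004
```

Emit:
play_rows --targets "-0.0036 0 -0.0015 0 -0.4 0 0; -0.0036 0 -0.0015 0 -0.4 0 0; -0.0036 0 -0.0015 0 -0.4 0 0"

```text
time: 5.53
ee_pos: [0.6118, -0.0756, 0.0237]
ee_rot: [[-1.0, 0.017, 0.005], [0.017, 1.0, 0.009], [-0.004, 0.009, -1.0]]
force: [-7.6, -1.4, 2.1]
finger_gap: 0.0004
```

Emit:
play_rows --targets "-0.0039 0 -0.0015 -0.2 -0.4 0.1 0; -0.0039 0 -0.0015 -0.2 -0.4 0.1 0; -0.0039 0 -0.0015 -0.2 -0.4 0.1 0"

```text
time: 5.78
ee_pos: [0.6145, -0.0751, 0.0238]
ee_rot: [[-1.0, 0.022, 0.004], [0.022, 1.0, 0.022], [-0.003, 0.022, -1.0]]
force: [-9.2, -0.1, 2.8]
finger_gap: 0.0006
```

Emit:
play_rows --targets "-0.0039 0 -0.0015 -0.2 -0.4 0.1 0; -0.0039 0 -0.0015 -0.2 -0.4 0.1 0"

```text
time: 5.95
ee_pos: [0.6164, -0.0746, 0.0237]
ee_rot: [[-1.0, 0.025, 0.004], [0.025, 0.999, 0.031], [-0.003, 0.031, -1.0]]
force: [-6.8, 0.4, 0.3]
finger_gap: 0.0005
```

Emit:
play_rows --targets "-0.0037 0 -0.0015 0.5 -0.4 -0.1 0; -0.0037 0 -0.0015 0.5 -0.4 -0.1 0"

```text
time: 6.12
ee_pos: [0.6172, -0.0754, 0.0235]
ee_rot: [[-1.0, 0.022, 0.001], [0.022, 1.0, 0.014], [-0.001, 0.014, -1.0]]
force: [-12.0, -3.0, 4.9]
finger_gap: 0.0008
```

Emit:
play_rows --targets "-0.0037 0 -0.0015 0.4 -0.4 0 0; -0.0037 0 -0.0015 0.4 -0.4 0 0"

```text
time: 6.28
ee_pos: [0.617, -0.076, 0.0234]
ee_rot: [[-1.0, 0.021, -0.004], [0.021, 1.0, -0.0], [0.004, -0.0, -1.0]]
force: [-11.3, -2.4, 4.9]
finger_gap: 0.0004
```

Emit:
play_rows --targets "-0.0043 0 -0.0015 0 -0.4 0 0; -0.0044 0 -0.0015 0 -0.4 0 0"

```text
time: 6.45
ee_pos: [0.6169, -0.0759, 0.0234]
ee_rot: [[-1.0, 0.02, -0.011], [0.02, 1.0, 0.001], [0.011, 0.0, -1.0]]
force: [-15.8, -0.6, 8.2]
finger_gap: 0.0003
```

Stop reached at 15.8 N, so I'll back off now at a smooth pace.

Emit:
play_rows --targets "0.003 0 0 0 0 0 0; 0.006 0 0 0 0 0 0; 0.01 0 0 0 0 0 0; 0.015 0 0 0 0 0 0; 0.015 0 0 0 0 0 0; 0.015 0 0 0 0 0 0; 0.015 0 -0.005 0 0 0 0; 0.015 0 -0.02 0 0 0 0; 0.015 0 -0.03 0 0 0 0; 0.015 0 -0.03 0 0 0 0; 0.01 0 -0.03 0 0 0 0; 0 0 -0.03 0 0 0 0; 0 0 -0.02 0 0 0 0; 0 0 0 0 0 0 0"

```text
time: 7.62
ee_pos: [0.4743, -0.0716, 0.1913]
ee_rot: [[-1.0, 0.021, -0.016], [0.021, 1.0, 0.004], [0.016, 0.003, -1.0]]
force: [0.8, -0.0, 0.6]
finger_gap: 0.0007
```

Run:
```python
from h import *
from rig import r
d={n:r.camera(n) for n in('top','side')};pickle.dump(d,open('c1.pkl','wb'))
crop(d['top'],240,95,100,85,8,'pics/topm1.png');crop(d['side'],245,150,110,80,7,'pics/sidem1.png')
s=r.read_state();print(s['time'],s['ee_pos'],s['ee_rot'],s['force'])
```

```text
7.7167 [ 0.47241144 -0.07080666  0.1872318 ] [[-0.99954033  0.0206528  -0.02219427]
 [ 0.02052025  0.99977032  0.00618313]
 [ 0.02231687  0.00572486 -0.99973456]] [ 0.07412936  0.86969469 -0.29441555]
```

View pics/topm1.png

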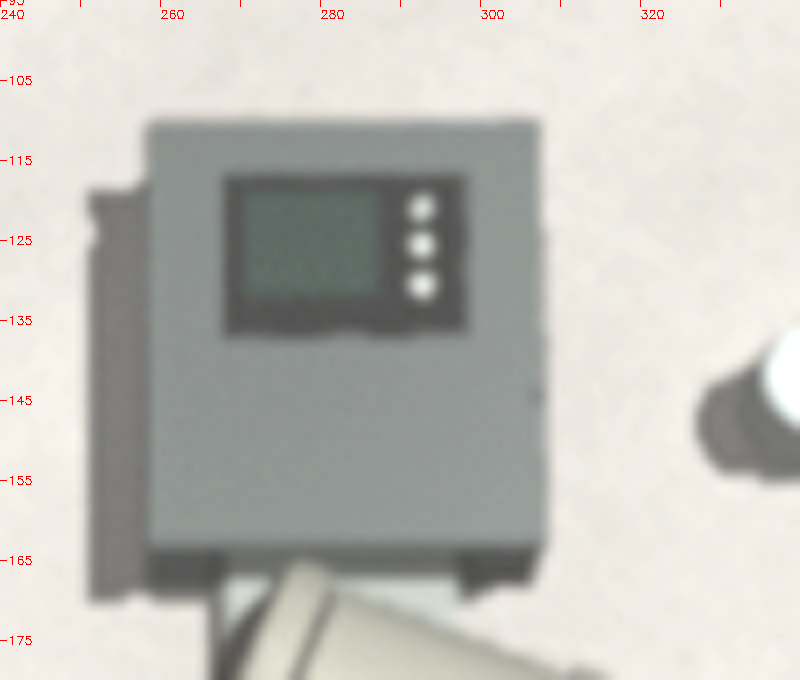

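View pics/sidem1.png

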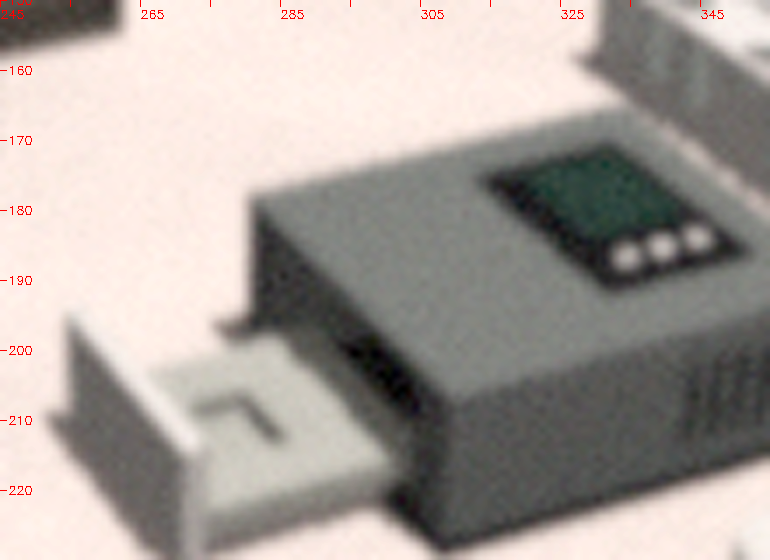

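Emit:
play_rows --targets "0.002 -0.02 0.005 0.3 -0.7 -4.1 0.06; 0.005 -0.032 0.01 0 -0.6 -4.1 0.06; 0.008 -0.032 0.015 0 0 0 0.06; 0.008 -0.032 0.015 0 0 0 0.06; 0.008 -0.03 0.01 0 0 0 0.06; 0.004 -0.012 0.005 0 0 0 0.06; 0 0 0 0 0 0 0.06; 0 0 0 0 0 0 0.06"

```text
time: 8.38
ee_pos: [0.445, -0.2309, 0.1065]
ee_rot: [[-0.991, -0.133, -0.014], [-0.133, 0.991, 0.018], [0.011, 0.019, -1.0]]
force: [0.3, -0.0, -0.6]
finger_gap: 0.052
```

Run:
```python
from h import *
from rig import r
c=r.camera('wrist');pickle.dump(c,open('w2.pkl','wb'))
cv2.imwrite('pics/w2.png',cv2.resize(c['image'][:,:,::-1],(768,576)))
s=r.read_state();print(s['time'],s['ee_pos'],s['ee_rot'],s['finger_gap'])
print(w2px(c,s['ee_pos']),w2px(c,(.456,-.235,.04)))
```

```text
8.4333 [ 0.4448623  -0.23034544  0.1063994 ] [[-0.99092607 -0.13363702 -0.01437583]
 [-0.13388396  0.99083611  0.01785738]
 [ 0.01185769  0.01962004 -0.99973719]] 0.05542501011774637
[260.29284321 233.82621504] [252.49812874 212.73396554]
```

View pics/w2.png

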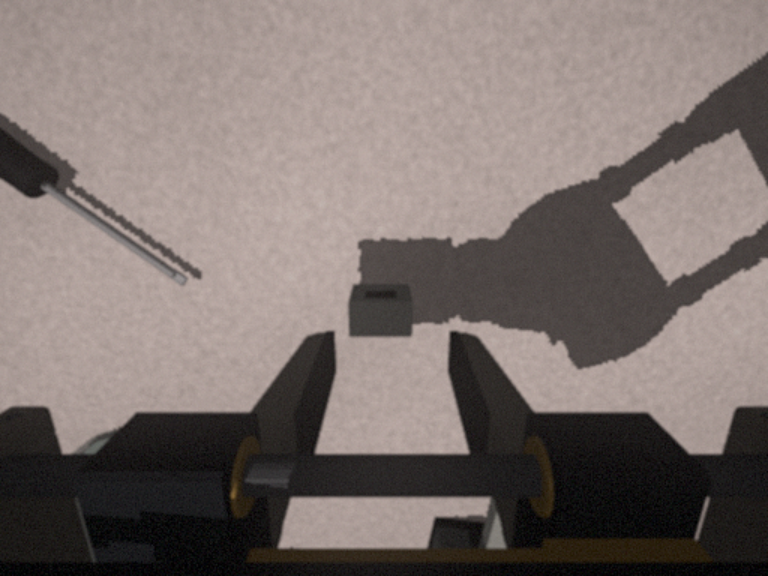

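Run:
```python
from h import *
c=pickle.load(open('w2.pkl','rb'));c['image']=cv2.convertScaleAbs(c['image'],alpha=1.5);crop(c,222,180,65,50,12,'pics/w2b.png')
```

```text
(no output)
```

View pics/w2b.png

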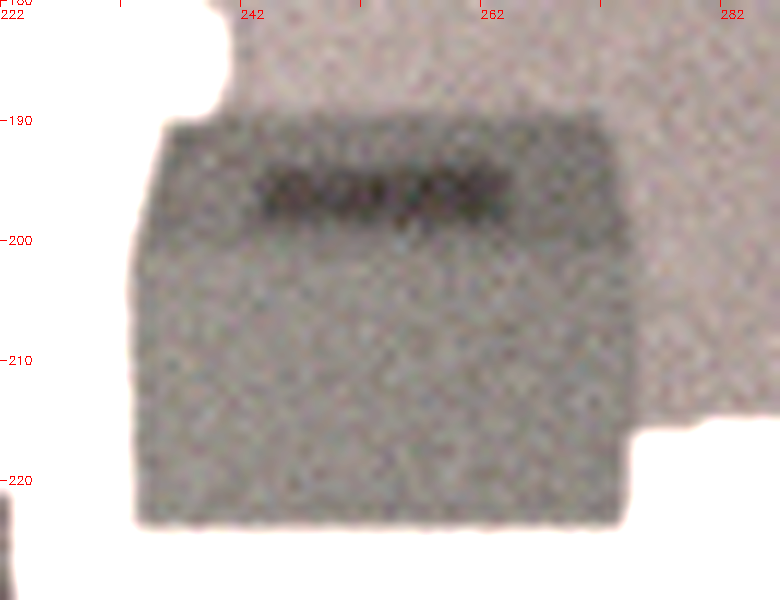

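Run:
```python
from h import *
c=pickle.load(open('w2.pkl','rb'))
P=np.array([px2w(c,u-.4,v-.4,.04)[:2] for u,v in [(233,201),(274.2,200.5),(274,223.7),(233.3,223.7)]])
print(P,P.mean(0)); 
e=(P[1]-P[0]+P[2]-P[3])/2;print(np.linalg.norm(e),np.degrees(np.arctan2(-e[0],e[1])))
e=(P[3]-P[0]+P[2]-P[1])/2;print(np.linalg.norm(e),np.degrees(np.arctan2(e[1],e[0])))
```

```text
[[ 0.44647207 -0.25455824]
 [ 0.44123063 -0.21712879]
 [ 0.4640925  -0.21394538]
 [ 0.46884534 -0.25195179]] [ 0.45516013 -0.23439605]
0.038047519528503965 7.547001348122676
0.02280208405860991 7.293898974775449
```

Emit:
play_rows --targets "-0.005 -0.003 0.005 0.5 -0.4 0 0.062; -0.005 -0.003 0.01 0.5 -0.4 0 0.062; 0 0 0.015 0 0 0 0.062; 0 0 0.015 0 0 0 0.062; 0 0 0.01 0 0 0 0.062; 0 0 0.005 0 0 0 0.062; 0 0 0 0 0 0 0.062; 0 0 0 0 0 0 0.062"

```text
time: 9.1
ee_pos: [0.461, -0.2277, 0.0436]
ee_rot: [[-0.99, -0.144, 0.009], [-0.144, 0.99, -0.001], [-0.008, -0.002, -1.0]]
force: [0.5, -0.5, 0.6]
finger_gap: 0.0621
```

Emit:
play_rows --targets "0.003 -0.003 0 0 0.5 0.5 0.062; 0.003 -0.003 0 0 0 0.4 0.062; 0 0 0 0 0 0 0.062; 0 0 0 0 0 0 0.062"

```text
time: 9.43
ee_pos: [0.457, -0.2361, 0.046]
ee_rot: [[-0.992, -0.127, 0.002], [-0.127, 0.992, -0.005], [-0.002, -0.005, -1.0]]
force: [-0.5, 0.1, 0.3]
finger_gap: 0.0621
```

Emit:
play_rows --targets "0.0005 0.001 0.008 -0.2 0 0 0.062; 0.0005 0 0.008 0 0 0 0.062; 0 0 0.006 0 0 0 0.062; 0 0 0.003 0 0 0 0.062; 0 0 0 0 0 0 0.062; 0 0 0 0 0 0 0.062"

```text
time: 9.93
ee_pos: [0.4557, -0.2358, 0.0185]
ee_rot: [[-0.992, -0.126, 0.002], [-0.126, 0.992, -0.001], [-0.002, -0.002, -1.0]]
force: [0.0, -0.9, 0.2]
finger_gap: 0.0621
```

Emit:
play_rows --targets "0 0 0.0015 0 0 0 0.05; 0 0 0 0 0 0 0.042; 0 0 0 0 0 0 0.036; 0 0 0 0 0 0 0.03; 0 0 0 0 0 0 0.03; 0 0 0 0 0 0 0.03; 0 0 0 0 0 0 0.03" --squeeze 25

```text
time: 10.52
ee_pos: [0.4557, -0.2355, 0.0168]
ee_rot: [[-0.992, -0.127, 0.002], [-0.127, 0.992, -0.001], [-0.002, -0.002, -1.0]]
force: [-0.0, -0.7, -1.1]
finger_gap: 0.0396
```

Emit:
play_rows --targets "0 0 -0.008 0 0 0 0.03; 0 0 -0.02 0 0 0 0.03; 0 0 -0.025 0 0 0 0.03; -0.005 0.01 -0.025 0 0 3 0.03; -0.015 0.018 -0.02 0 0 3 0.03; -0.02 0.022 -0.01 0 0 2.5 0.03; -0.02 0.022 0 0 0 0 0.03; -0.02 0.022 0 0 0 0 0.03; -0.02 0.022 0 0 0 0 0.03; -0.015 0.015 0 0 0 0 0.03; -0.01 0.01 0 0 0 0 0.03; 0 0 0 0 0 0 0.03; 0 0 0 0 0 0 0.03"

```text
time: 11.6
ee_pos: [0.5861, -0.0883, 0.1389]
ee_rot: [[-0.999, 0.032, 0.008], [0.032, 1.0, -0.002], [-0.009, -0.002, -1.0]]
force: [-0.2, 0.1, -1.4]
finger_gap: 0.0401
```

Run:
```python
from h import *
from rig import r
d={n:r.camera(n) for n in('wrist','side','top')};pickle.dump(d,open('c3.pkl','wb'))
c=d['wrist']
cv2.imwrite('pics/w3.png',cv2.resize(c['image'][:,:,::-1],(768,576)))
crop(d['side'],240,140,110,90,7,'pics/s3.png')
s=r.read_state();print(s['time'],s['ee_pos'],s['ee_rot'],s['force'])
```

```text
11.75 [ 0.58547168 -0.08928709  0.13864788] [[-0.99940024  0.03365521  0.00815342]
 [ 0.03363896  0.9994318  -0.00212197]
 [-0.0082202  -0.00184642 -0.99996451]] [ 0.24494873 -0.75885394 -1.26913697]
```

View pics/w3.png

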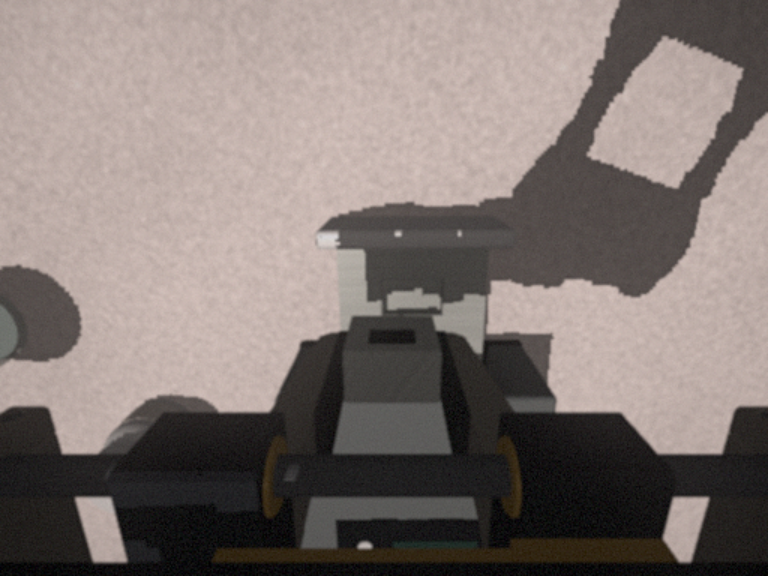

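View pics/s3.png

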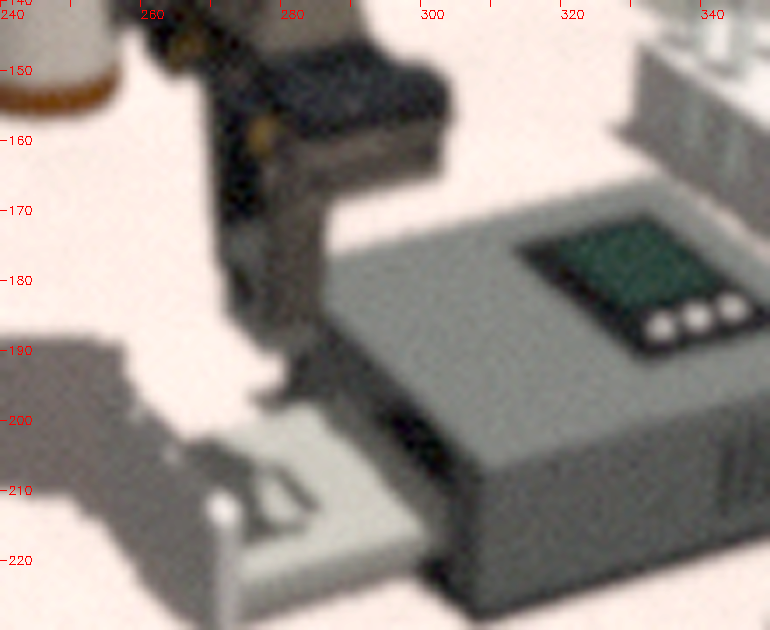

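Run:
```python
from h import *
d=pickle.load(open('c3.pkl','rb'));c=d['wrist'];c['image']=cv2.convertScaleAbs(c['image'],alpha=1.6)
crop(c,205,135,140,75,5,'pics/w3a.png')
c['image']=cv2.convertScaleAbs(c['image'],alpha=1.5)
crop(c,215,195,90,75,8,'pics/w3b.png')
for p in [(.5437,-.0145),(.5413,-.1345),(.6-.0138,-.0535),(.6-.0138,-.097)]: print(w2px(c,(*p,.07 if p[0]<.55 else .03)))
```

```text
[342.59400953 152.06164956]
[205.84993369 153.61742346]
[292.87161386 186.41317317]
[252.08158341 187.63077074]
```

View pics/w3a.png

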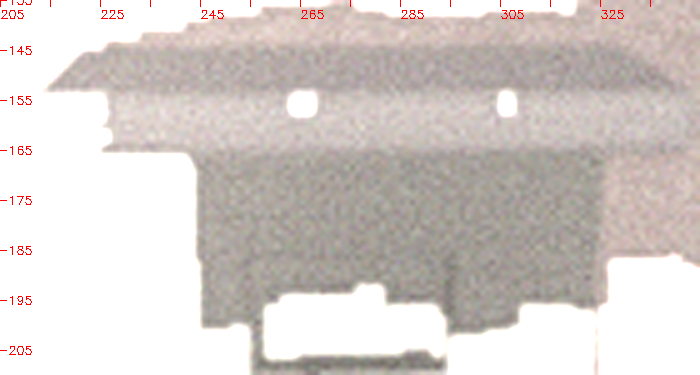

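View pics/w3b.png

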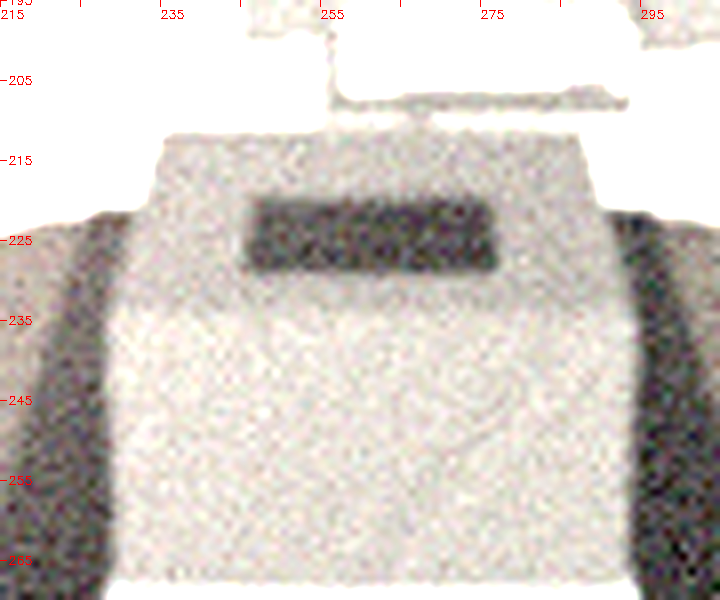

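Run:
```python
from h import *
c=pickle.load(open('c3.pkl','rb'))['wrist']
def f(l,z):
    for u,v in l: print((u,v),np.round(px2w(c,u-.4,v-.4,z)*1000,1)[:2])
print('pocket');f([(254.6,187),(254.8,208.8),(294,187),(294,208.5)],.03)
print('tray');f([(243.5,180),(245,195),(325.5,180)],.03)
print('plate out top');f([(226,153),(214.5,153),(342,153),(339,153)],.07)
print('plate in top');f([(226,165.3),(330,165.3)],.07)
print('bot');f([(234.8,211.7),(286.5,211.7)],.122)
print('top');f([(228,233.7),(293.3,233.7),(228.7,267),(293.5,267)],.162)
```

```text
pocket
(254.6, 187) [585.1 -94.7]
(254.8, 208.8) [610.  -95.5]
(294, 187) [586.4 -52.7]
(294, 208.5) [611.  -52.6]
tray
(243.5, 180) [ 577.  -106.1]
(245, 195) [ 593.8 -105.4]
(325.5, 180) [579.7 -19.5]
plate out top
(226, 153) [ 540.9 -117.1]
(214.5, 153) [ 540.6 -127.2]
(342, 153) [544.1 -15.3]
(339, 153) [544.1 -18. ]
plate in top
(226, 165.3) [ 551.9 -117.9]
(330, 165.3) [554.8 -25.4]
bot
(234.8, 211.7) [ 575.6 -106.6]
(286.5, 211.7) [576.7 -68.6]
top
(228, 233.7) [ 573.3 -106.7]
(293.3, 233.7) [574.5 -68. ]
(228.7, 267) [ 596.  -107.8]
(293.5, 267) [597.2 -67.8]
```

Emit:
play_rows --targets "-0.004 0.004 0 0 0.4 -0.3 0.03; -0.004 0.005 0.005 0 0 0 0.03; -0.004 0.005 0.01 0 0 0 0.03; 0 0 0.01 0 0 0 0.03; 0 0 0.01 0 0 0 0.03; 0 0 0.005 0 0 0 0.03; 0 0 0 0 0 0 0.03; 0 0 0 0 0 0 0.03"

```text
time: 12.42
ee_pos: [0.5959, -0.0766, 0.0921]
ee_rot: [[-0.999, 0.032, -0.004], [0.032, 0.999, -0.001], [0.004, -0.001, -1.0]]
force: [-0.5, -0.7, -1.5]
finger_gap: 0.04
```

Emit:
play_rows --targets "-0.001 0.001 0.005 0 -0.2 -0.3 0.03; -0.001 0 0.01 0 0 0 0.03; 0 0 0.01 0 0 0 0.03; 0 0 0.007 0 0 0 0.03; 0 0 0.003 0 0 0 0.03; 0 0 0 0 0 0 0.03; 0 0 0 0 0 0 0.03"

```text
time: 13.0
ee_pos: [0.5979, -0.076, 0.0532]
ee_rot: [[-1.0, 0.027, -0.001], [0.027, 1.0, -0.001], [0.001, -0.001, -1.0]]
force: [-0.6, 0.1, -0.9]
finger_gap: 0.0397
```

Run:
```python
from h import *
from rig import r
c=r.camera('wrist');pickle.dump(c,open('w4.pkl','wb'))
s=r.read_state();print(s['time'],s['ee_pos'],s['ee_rot'],s['force'])
c['image']=cv2.convertScaleAbs(c['image'],alpha=1.6)
crop(c,195,135,140,110,5,'pics/w4.png')
d=r.camera('side');crop(d,240,150,80,80,7,'pics/s4.png')
```

```text
13.05 [ 0.59785316 -0.07593705  0.0532417 ] [[-9.99640775e-01  2.67925277e-02 -6.93339986e-04]
 [ 2.67932573e-02  9.99640429e-01 -1.06526394e-03]
 [ 6.64549567e-04 -1.08345811e-03 -9.99999192e-01]] [ 0.02306556  0.00954819 -1.93842135]
```

View pics/w4.png

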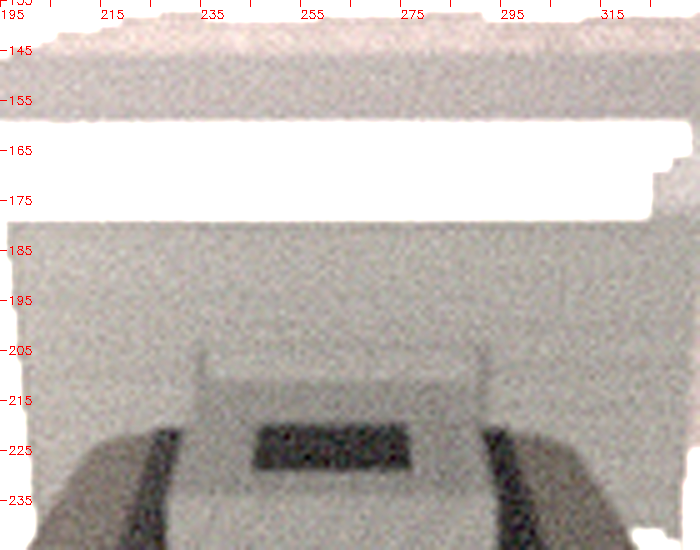

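View pics/s4.png

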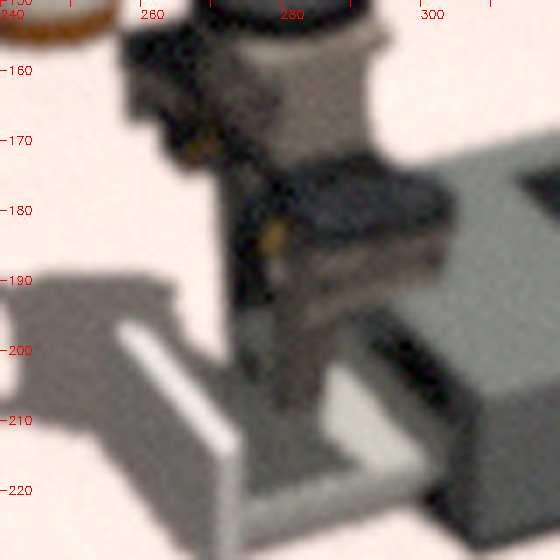

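Run:
```python
from h import *
c=pickle.load(open('w4.pkl','rb'))
im=c['image'][195:240,222:302].astype(float);im=np.clip((im-im.min())/(110-im.min()),0,1)*170
print(im.max())
c['image'][195:240,222:302]=im.astype('uint8')
crop(c,222,195,80,45,10,'pics/w4b.png')
s=[.59785,-.07594,.0532]
for z in (.03,): 
  for dx,dy in((-.0138,-.0218),(-.0138,.0218)): print('pocket pred',w2px(c,(.5995+dx+dy*.027,-.0755+dy-dx*.027,z)))
for dx,dy in((-.012,-.02),(-.012,.02)): print('blk pred bottom',w2px(c,(s[0]+dx+dy*.027,s[1]+dy-dx*.027,s[2]-.0168)))
```

```text
129.8181818181818
pocket pred [231.45184132 205.68240378]
pocket pred [289.27449036 205.6950948 ]
blk pred bottom [232.3475552  208.95757574]
blk pred bottom [287.00809698 208.96999505]
```

View pics/w4b.png

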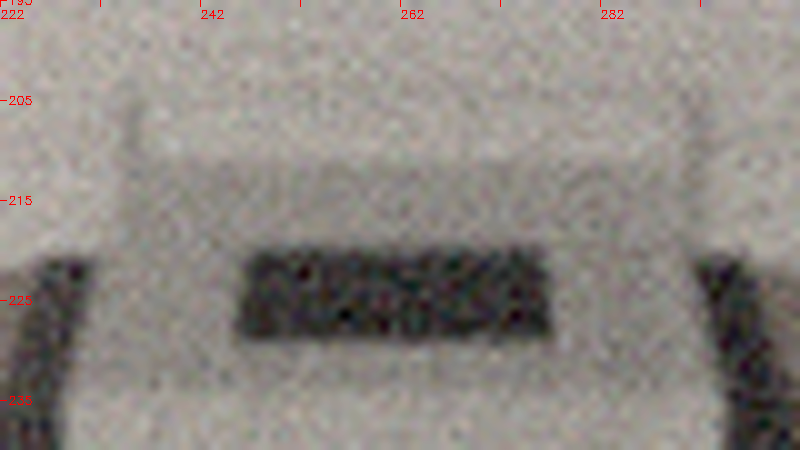

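Run:
```python
from h import *
c=pickle.load(open('w4.pkl','rb'));g=c['image'].astype(float).mean(2)
print('rows 198-216 u240-285',[(v,round(g[v,240:285].mean(),1)) for v in range(176,240)])
print('cols rows206-209',[(u,round(g[206:210,u].mean(),1)) for u in range(226,302)])
print('cols rows212-214',[(u,round(g[212:215,u].mean(),1)) for u in range(226,302)])
```

```text
rows 198-216 u240-285 [(176, np.float64(190.3)), (177, np.float64(176.3)), (178, np.float64(133.7)), (179, np.float64(84.2)), (180, np.float64(70.0)), (181, np.float64(72.0)), (182, np.float64(73.5)), (183, np.float64(74.1)), (184, np.float64(73.9)), (185, np.float64(73.7)), (186, np.float64(73.7)), (187, np.float64(73.4)), (188, np.float64(73.8)), (189, np.float64(73.2)), (190, np.float64(72.8)), (191, np.float64(72.9)), (192, np.float64(72.6)), (193, np.float64(71.6)), (194, np.float64(70.7)), (195, np.float64(72.2)), (196, np.float64(71.6)), (197, np.float64(71.9)), (198, np.float64(71.7)), (199, np.float64(69.6)), (200, np.float64(69.5)), (201, np.float64(70.7)), (202, np.float64(70.3)), (203, np.float64(67.8)), (204, np.float64(67.3)), (205, np.float64(68.8)), (206, np.float64(70.3)), (207, np.float64(70.1)), (208, np.float64(69.6)), (209, np.float64(71.2)), (210, np.float64(68.6)), (211, np.float64(62.8)), (212, np.float64(59.3)), (213, np.float64(59.3)), (214, np.float64(59.1)), (215, np.float64(58.8)), (216, np.float64(59.0)), (217, np.float64(59.0)), (218, np.float64(58.7)),
[... 3661 characters left out ...]
 (274, np.float64(59.9)), (275, np.float64(58.0)), (276, np.float64(59.6)), (277, np.float64(60.9)), (278, np.float64(58.7)), (279, np.float64(58.4)), (280, np.float64(57.4)), (281, np.float64(57.8)), (282, np.float64(57.3)), (283, np.float64(59.9)), (284, np.float64(58.0)), (285, np.float64(60.4)), (286, np.float64(60.8)), (287, np.float64(57.7)), (288, np.float64(61.0)), (289, np.float64(62.7)), (290, np.float64(56.2)), (291, np.float64(57.2)), (292, np.float64(61.0)), (293, np.float64(66.8)), (294, np.float64(67.6)), (295, np.float64(70.1)), (296, np.float64(70.4)), (297, np.float64(69.4)), (298, np.float64(69.1)), (299, np.float64(70.2)), (300, np.float64(72.6)), (301, np.float64(68.8))]
```

Emit:
play_rows --targets "0 0.0018 0 0 0 0 0.03; 0 0 0 0 0 0 0.03; 0 0 0.002 0 0 0 0.03; 0 0 0.002 0 0 0 0.03; 0 0 0.002 0 0 0 0.03; 0 0 0.002 0 0 0 0.03"

```text
time: 13.6
ee_pos: [0.6001, -0.0746, 0.0476]
ee_rot: [[-1.0, 0.027, 0.005], [0.027, 1.0, -0.003], [-0.005, -0.003, -1.0]]
force: [0.2, 0.8, -0.6]
finger_gap: 0.04
```

Emit:
play_rows --targets "0.0015 0.0004 -0.001 0 0.2 0 0.03; 0.001 0 0 0 0 0 0.03; 0 0 0 0 0 0 0.03"

```text
time: 13.85
ee_pos: [0.5968, -0.0739, 0.0477]
ee_rot: [[-1.0, 0.027, -0.001], [0.027, 1.0, -0.002], [0.001, -0.002, -1.0]]
force: [0.1, -0.1, -1.4]
finger_gap: 0.0397
```

Emit:
play_rows --targets "-0.0011 0 0 0 0 0 0.03; 0 0 0.001 0 0 0 0.03; 0 0 0.0015 0 0 0 0.03; 0 0 0.0015 0 0 0 0.03"

```text
time: 14.18
ee_pos: [0.5984, -0.0741, 0.044]
ee_rot: [[-1.0, 0.027, 0.0], [0.027, 1.0, -0.003], [-0.001, -0.003, -1.0]]
force: [0.1, 0.2, -2.1]
finger_gap: 0.0398
```

Emit:
play_rows --targets "0 0 0.002 0 0 0 0.03; 0 0 0.002 0 0 0 0.03; 0 0 0.002 0 0 0 0.03"

```text
time: 14.43
ee_pos: [0.5985, -0.0742, 0.0375]
ee_rot: [[-1.0, 0.027, 0.001], [0.027, 1.0, -0.003], [-0.001, -0.003, -1.0]]
force: [-0.8, 0.1, -1.1]
finger_gap: 0.0397
```

Emit:
play_rows --targets "0 0 0.0015 0 0 0 0.03; 0 0 0.0015 0 0 0 0.03; 0 0 0.0015 0 0 0 0.03"

```text
time: 14.68
ee_pos: [0.5986, -0.0741, 0.0346]
ee_rot: [[-1.0, 0.027, -0.001], [0.027, 1.0, -0.002], [0.0, -0.002, -1.0]]
force: [-6.7, 1.3, 14.6]
finger_gap: 0.0396
```

Emit:
play_rows --targets "0 0 -0.0015 0 0 0 0.045; 0 0 0 0 0 0 0.05; 0 0 0 0 0 0 0.056; 0 0 0 0 0 0 0.056; 0 0 0 0 0 0 0.056; 0 0 -0.005 0 0 0 0.056; 0 0 -0.012 0 0 0 0.056; 0 0 -0.02 0 0 0 0.056; 0 0 -0.025 0 0 0 0.056; 0.005 0 -0.025 0 0 0 0.056; 0.015 0 -0.025 0 0 0 0.03; 0.02 0 -0.01 0 0 0 0; 0.02 0 0 0 0 0 0; 0.02 0 0 0 0 0 0; 0.01 0 0 0 0 0 0; 0 0 0 0 0 0 0"

```text
time: 16.02
ee_pos: [0.5078, -0.0722, 0.1747]
ee_rot: [[-1.0, 0.026, 0.01], [0.026, 1.0, -0.007], [-0.01, -0.006, -1.0]]
force: [0.1, -0.7, -0.2]
finger_gap: 0.0179
```

Run:
```python
from h import *
from rig import r
c=r.camera('wrist');d=r.camera('side')
cv2.imwrite('pics/w5.png',cv2.resize(c['image'][:,:,::-1],(768,576)))
crop(d,240,150,90,80,8,'pics/s5.png')
s=r.read_state();print(s['time'],s['ee_pos'],s['ee_rot'],s['force'],s['finger_gap'])
```

```text
16.1167 [ 0.50937117 -0.07246708  0.17461321] [[-0.99960597  0.02593044  0.0107481 ]
 [ 0.02585872  0.99964276 -0.00675927]
 [-0.01091953 -0.00647868 -0.99991939]] [-0.35113364  0.19870663 -0.47051785] 0.01015188654930091
```

View pics/w5.png

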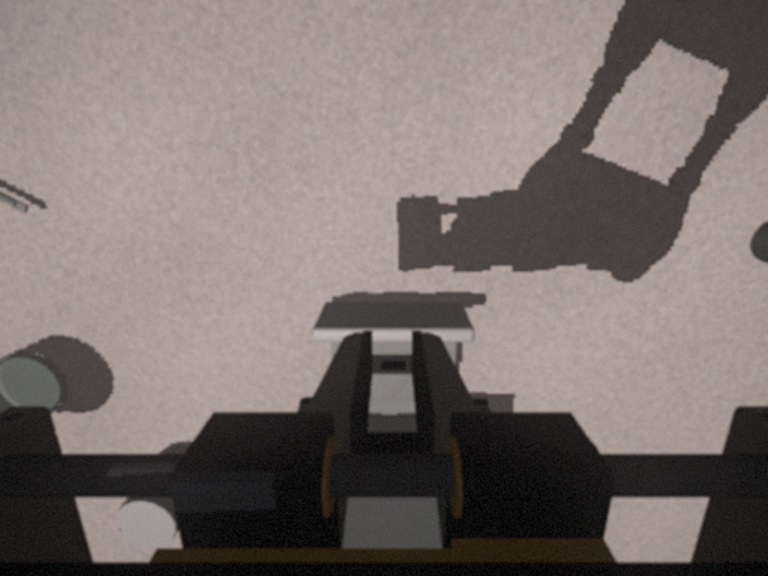

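View pics/s5.png

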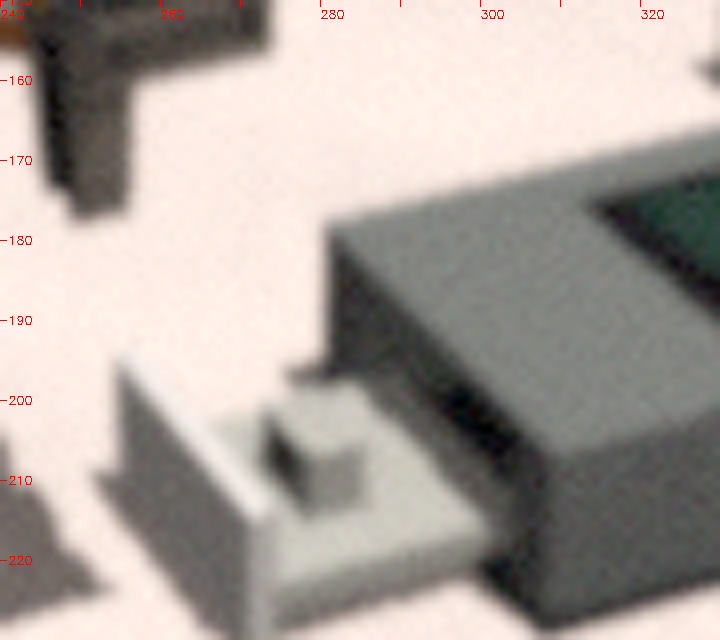

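Emit:
play_rows --targets "0.008 -0.001 0.005 0 0.4 0 0; 0.008 -0.001 0.02 0.2 0 0 0; 0.006 -0.001 0.03 0 0 0 0; 0 0 0.03 0 0 0 0; 0 0 0.025 0 0 0 0; 0 0 0.018 0 0 0 0; 0 0 0.01 0 0 0 0; 0 0 0.003 0 0 0 0; 0 0 0 0 0 0 0; 0 0 0 0 0 0 0"

```text
time: 16.95
ee_pos: [0.4906, -0.0778, 0.0282]
ee_rot: [[-1.0, 0.024, 0.004], [0.024, 1.0, -0.011], [-0.005, -0.011, -1.0]]
force: [0.6, 0.0, 0.1]
finger_gap: 0.0004
```

Emit:
play_rows --targets "-0.004 0.002 0 -0.5 0.2 0 0; -0.005 0.001 0 0 0 0 0; -0.005 0 0 0 0 0 0; -0.005 0 0 0 0 0 0; -0.004 0 0 0 0 0 0; -0.003 0 0 0 0 0 0; -0.0025 0 0 0 0 0 0; -0.0025 0 0 0 0 0 0; -0.0025 0 0 0 0 0 0"

```text
time: 17.7
ee_pos: [0.5327, -0.077, 0.0341]
ee_rot: [[-1.0, 0.024, 0.011], [0.023, 1.0, -0.006], [-0.011, -0.005, -1.0]]
force: [0.1, -0.0, -0.9]
finger_gap: 0.0001
```

Emit:
play_rows --targets "-0.002 0 0.001 0 0.2 0 0; -0.003 0 0.001 0 0 0 0; -0.0035 0 0 0 -0.2 0 0; -0.004 0 -0.001 0 -0.4 0 0; -0.0045 0 -0.001 0 -0.4 0 0; -0.0045 0 -0.001 0 -0.4 0 0"

```text
time: 18.2
ee_pos: [0.5433, -0.0769, 0.0312]
ee_rot: [[-1.0, 0.021, 0.002], [0.021, 1.0, -0.004], [-0.002, -0.004, -1.0]]
force: [-7.4, -1.6, 3.0]
finger_gap: 0.0003
```

Pushing at about 20 mm/s. I'll continue in chunks.

Emit:
play_rows --targets "-0.005 0 -0.001 0 -0.4 0 0; -0.005 0 -0.001 0 -0.4 0 0; -0.005 0 -0.001 0 -0.4 0 0; -0.005 0 -0.001 0 -0.4 0 0; -0.005 0 -0.001 0 -0.4 0 0; -0.005 0 -0.001 0 -0.4 0 0; -0.005 0 -0.001 0 -0.4 0 0; -0.005 0 -0.001 0 -0.4 0 0"

```text
time: 18.87
ee_pos: [0.5632, -0.0774, 0.0312]
ee_rot: [[-1.0, 0.018, 0.007], [0.018, 1.0, -0.001], [-0.007, -0.001, -1.0]]
force: [-6.6, -1.0, 3.4]
finger_gap: 0.0006
```

Emit:
play_rows --targets "-0.005 0 -0.001 0 -0.4 0.1 0; -0.005 0 -0.001 0 -0.4 0.1 0; -0.005 0 -0.001 0 -0.4 0.1 0; -0.005 0 -0.001 0 -0.4 0.1 0; -0.005 0 -0.001 0 -0.4 0.1 0; -0.005 0 -0.001 0 -0.4 0.1 0; -0.005 0 -0.001 0 -0.4 0.1 0; -0.005 0 -0.001 0 -0.4 0.1 0; -0.005 0 -0.001 0 -0.4 0.1 0; -0.005 0 -0.001 0 -0.4 0.1 0; -0.005 0 -0.001 0 -0.3 0 0"

```text
time: 19.78
ee_pos: [0.5887, -0.0779, 0.0311]
ee_rot: [[-0.999, 0.031, 0.006], [0.031, 1.0, 0.003], [-0.006, 0.003, -1.0]]
force: [-8.0, -0.9, 4.6]
finger_gap: 0.0006
```

Emit:
play_rows --targets "-0.0048 0 -0.001 0 -0.3 0 0; -0.0045 0 -0.001 0 -0.4 0 0; -0.0042 0 -0.001 0 -0.4 0 0; -0.004 0 -0.001 0 -0.4 0 0; -0.004 0 -0.001 0 -0.4 0 0; -0.004 0 -0.001 0 -0.4 0 0"

```text
time: 20.28
ee_pos: [0.5982, -0.0781, 0.0311]
ee_rot: [[-1.0, 0.028, 0.005], [0.028, 1.0, 0.005], [-0.005, 0.005, -1.0]]
force: [-7.1, -0.9, 4.6]
finger_gap: 0.0005
```

Emit:
play_rows --targets "-0.004 0 -0.001 0 -0.4 0 0; -0.004 0 -0.001 0 -0.4 0 0; -0.004 0 -0.001 0 -0.4 0 0; -0.004 0 -0.001 0 -0.4 0 0; -0.004 0 -0.001 0 -0.4 0 0; -0.004 0 -0.001 0 -0.4 0 0; -0.004 0 -0.001 0 -0.4 0 0; -0.004 0 -0.001 0 -0.4 0 0; -0.004 0 -0.001 0 -0.4 0 0"

```text
time: 21.03
ee_pos: [0.6094, -0.0784, 0.0311]
ee_rot: [[-1.0, 0.025, 0.005], [0.025, 1.0, 0.008], [-0.005, 0.008, -1.0]]
force: [-9.4, -0.7, 3.7]
finger_gap: 0.0006
```

Emit:
play_rows --targets "-0.004 0 -0.001 0 -0.4 0 0; -0.004 0 -0.001 0 -0.4 0 0; -0.004 0 -0.001 0 -0.4 0 0"

```text
time: 21.28
ee_pos: [0.613, -0.0785, 0.0311]
ee_rot: [[-1.0, 0.023, 0.005], [0.023, 1.0, 0.009], [-0.004, 0.009, -1.0]]
force: [-8.0, -0.5, 4.3]
finger_gap: 0.0005
```

Emit:
play_rows --targets "-0.004 0 -0.001 0 -0.4 0 0; -0.004 0 -0.001 0 -0.4 0 0; -0.0038 0 -0.001 0 -0.4 0 0"

```text
time: 21.53
ee_pos: [0.6167, -0.0786, 0.0311]
ee_rot: [[-1.0, 0.023, 0.005], [0.023, 1.0, 0.01], [-0.005, 0.011, -1.0]]
force: [-7.5, -1.5, 3.7]
finger_gap: 0.0004
```

Emit:
play_rows --targets "-0.0038 0 -0.001 0 -0.4 0 0; -0.0038 0 -0.001 0 -0.4 0 0"

```text
time: 21.7
ee_pos: [0.6175, -0.0785, 0.0311]
ee_rot: [[-1.0, 0.021, 0.001], [0.021, 1.0, 0.012], [-0.001, 0.012, -1.0]]
force: [-13.7, -1.7, 9.6]
finger_gap: 0.0004
```

Emit:
play_rows --targets "-0.0041 0 -0.001 0 -0.4 0 0; -0.004 0 -0.001 0 -0.4 0 0"

```text
time: 21.87
ee_pos: [0.6174, -0.0785, 0.0311]
ee_rot: [[-1.0, 0.021, -0.006], [0.02, 1.0, 0.013], [0.006, 0.013, -1.0]]
force: [-14.3, -0.9, 8.4]
finger_gap: 0.0008
```

Now I'll let it back smoothly.

Emit:
play_rows --targets "0 0 0 0 0 0 0; 0.002 0 0 0 0 0 0; 0.003 0 0 0 0 0 0; 0.004 0 0 0 0 0 0; 0.005 0 0 0 0 0 0; 0.007 0 0 0 0 0 0; 0.01 0 0 0 0 0 0; 0.015 0 0 0 0 0 0; 0.02 0 0 0 0 0 0; 0.02 0 -0.01 0 0 0 0; 0.02 0 -0.02 0 0 0 0; 0.015 0 -0.03 0 0 0 0; 0 0 -0.03 0 0 0 0; 0 0 -0.03 0 0 0 0; 0 0 -0.02 0 0 0 0; 0 0 0 0 0 0 0; 0 0 0 0 0 0 0"

```text
time: 23.28
ee_pos: [0.4838, -0.076, 0.1734]
ee_rot: [[-1.0, 0.022, -0.014], [0.021, 1.0, 0.015], [0.015, 0.015, -1.0]]
force: [-0.8, 0.4, -0.2]
finger_gap: 0.0008
```

Run:
```python
from h import *
from rig import r
d=r.camera('side');t=r.camera('top')
crop(d,240,150,130,90,6,'pics/s6.png')
cv2.imwrite('pics/t6.png',t['image'][:,:,::-1])
s=r.read_state();print(s['time'],s['ee_pos'],s['force'])
```

```text
23.3833 [ 0.48332505 -0.07584042  0.17235216] [-0.36542727 -0.11918637 -0.29100164]
```

View pics/s6.png

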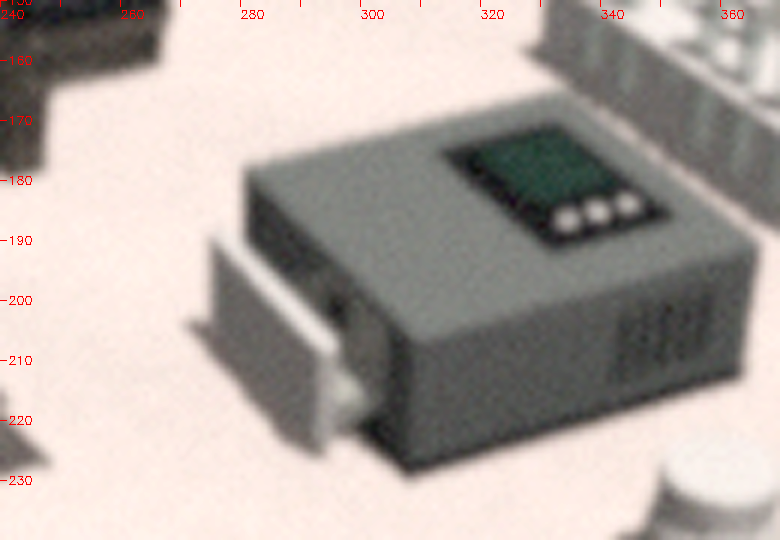

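View pics/t6.png

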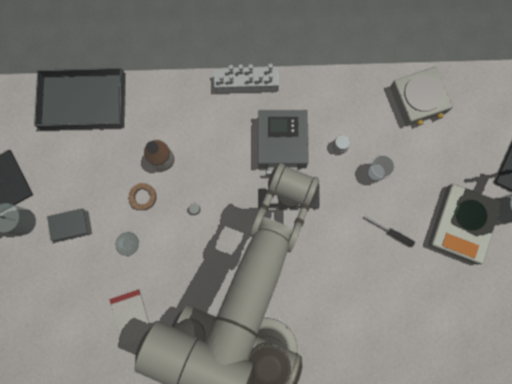

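```bash
python3 -c "
from rig import r
print(r.sign_off())"
```

```text
the job is handed in; nothing more can be done
None
```

The job is done and handed in. The drawer was released and sprang fully out. The block was stood upright and fully down in the pocket and let go. The drawer was then pushed back in until the catch locked.

- **Release push:** it peaked at 15.8 N at the stop, which I felt about 13.5 mm past the latched position. That is a little over the 11–14 N needed to work the catch, but under the 20 N limit.
- **Seating the block:** the gripper stopped at 34.6 mm on seating, against 34.8 mm expected, and the side picture showed the block standing upright in the pocket. It pressed down with about 15 N at the bottom.
- **Locking push:** it peaked at 14.3 N.
- **Last pictures, about 1 s after letting go:** the drawer front was back at its original latched position and staying shut, with the arm clear. In the top view the bystanders looked undisturbed. The job took about 23.4 s.

The forces are readings at the end of each short move, so peaks in between were not seen. The wrist camera read sizes and positions about 1–2 mm off the other two cameras. I therefore aligned the block by comparing it with the pocket in a single wrist picture.

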